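# Load a two-stage water filter

## Task

The two-stage water filter on the bench stands open, with its two lids set aside. Put the thick full-length cartridge into its wide bowl and the slim full-length cartridge into its narrow bowl, each standing upright on the floor of its bowl, and let go of them. The short stubby cartridge does not belong in this filter.

Things in the scene. Friction and masses are not known exactly. Their poses are not given: they have to be found in the camera images.
- thick_center (a point): centre (half-way up) of the thick filter cartridge: a loose upright cylinder, 58 mm in diameter and 110 mm tall, standing on the bench, ribbed white body with grey end caps, about 0.2 kg; z is its long axis. A shorter cartridge of the same make (46 mm in diameter, 55 mm tall) stands near it and is not wanted
- slim_center (a point): centre (half-way up) of the slim filter cartridge: a loose upright cylinder, 34 mm in diameter and 110 mm tall, standing on the bench, ribbed white body with grey end caps, about 0.09 kg; z is its long axis
- wide_bowl (a point): centre of the mouth of the wide bowl of the filter, level with its rim, 65 mm above the bench: a fixed upright round aluminium cup, open on top, inside diameter 80 mm, wall 5 mm, inside depth 53 mm (its floor is 12 mm above the bench). A cartridge standing in it rises 57 mm above the rim. x points towards the narrow bowl, z up. The filter (two bowls on one grey base plate 215 by 100 mm, brass pipe stubs at both ends, below the rims) may stand turned any way
- narrow_bowl (a point): centre of the mouth of the narrow bowl of the same filter, level with its rim, 65 mm above the bench: a fixed upright round aluminium cup, open on top, inside diameter 54 mm, wall 5 mm, inside depth 53 mm (its floor is 12 mm above the bench), 110 mm from the centre of the wide bowl. A cartridge standing in it rises 57 mm above the rim. x points away from the wide bowl, z up
Not all that is in view belongs to the job. Of the things that look like the part that bears wide_bowl, take the one that is farthest to the robot's right at the start.

How it is judged:
At the end, for the whole second after the job is handed in: The thick cartridge stands in the wide bowl and the slim cartridge in the narrow bowl: each one's centre within 16 mm of the bowl's axis and 55 to 75 mm above the bench (67 mm when it stands on the bowl's floor), and its axis within 10 degrees of vertical (horizontal distance between thick_center and wide_bowl below 0.016 m and height (world z) of thick_center between 0.055 and 0.075 m and angle between each of thick_center, slim_center's own z axis and vertical below 0.175 rad and horizontal distance between slim_center and narrow_bowl below 0.016 m and height (world z) of slim_center between 0.055 and 0.075 m); the robot touches nothing.
It also fails if it takes over 64 s, if anything falls off the work surface, if the arm or the gripper's body presses on something with over 40 N, if the wrist force passes 120 N, or if a joint passes its speed limit or range.

## Robot

A 6-joint arm with a two-finger parallel gripper is mounted at the origin on the work surface. World frame = base frame: x ahead of the robot, y to its left, z up, the work surface at z = 0. Lengths are in m, angles in rad, forces in N, time in s.
With the tool pointing down it reaches from about 0.25 to 0.775 m from the base axis. Payload 4 kg.
Tool frame: the origin (TCP) lies at the very end of the fingers, on their centre line; the grasp point (between the pads) lies 19 mm behind it (manip.tcp_to_grasp is the distance from the TCP to the grasp point, in m); x points along the fingers, z is the direction in which the jaws open and shut, and the axes are right-handed (so a half turn about x gives the same grasp; the last joint's range is limited). The gripper opens to 94 mm and grips with 3 to 60 N. Pads are 16 mm wide; open, the fingers measure 119 mm over their backs; the gripper's body (75 mm by 177 mm) begins 78 mm behind the grasp point.
Start: joints at [1.173, 0.087, 1.371, -0, 1.684, -0.103], TCP at [0.16, 0.526, 0.206] pointing down, gripper open.
Joint ranges: [-3.1, 3.1], [-0.76, 2.03], [0.27, 2.55], [-1.08, 4.22], [0.17, 2.65], [-2.57, 2.57]. Speed limits (rad/s): [2.79, 2.79, 3.14, 3.14, 3.14, 3.14].

## Interface

Orientations are given as a rotation vector (axis times angle).
In Python, from station import manip, move_gripper, planner, sensors, imaging, job, models gives the robot as it stands. The module is installed in compiled form; this text tells all that it offers. Calls block until the motion is done:
- manip.reach(position, orientation): joint-space move of the TCP to a pose.
- manip.movel(position, frame=None, speed=0.15, until_force=None): straight line of the TCP; frame=None keeps the orientation; speed is the mean speed in m/s. With until_force (N) it stops when the force on the tool has changed by that much, and returns True; else False.
- manip.movej(angles): joint-space move.
- move_gripper(opening): finger opening in m; the grip force is fixed at half the most; returns when the fingers have stopped.
- manip.sleep(seconds).
- planner.solve_ik(position, orientation): joint angles nearest the present ones, or None.
- sensors.observe(): the state.
- imaging.camera(name): name is "scene" or "top" or "wrist"; returns the picture (400x640x3 uint8, red, green, blue); there is no depth.
- imaging.get_calibration(name): a dict with "intrinsics" (3x3 intrinsics, pixels), "D" ([k1, k2, p1, p2, k3] as OpenCV has them; the pictures are not rectified), "R" (3x3) and "t" (3): a world point X has camera coordinates R X + t; the wrist camera has in their place "mount" (4x4, takes a point from camera to tool coordinates, whose origin is the TCP and whose axes are the tool frame's). Camera axes: x right, y down, z forward; pixel columns grow to the right and rows downward; lengths in m; the calibration is good to about 2 mm. A picture is of the moment at which its call begins: read the wrist's pose just before it. get_calibration takes no time and is no camera call.
A pose or a line that the arm cannot do raises manip.MotionError and nothing moves.
- job.job_done(): hands the job in, once; it reports no verdict.
Trained networks look in the newest picture that a camera, given by its name, has taken for a name from the list of things; names that differ only in an ending like _2 or _b are one class to them, and where a whole thing is asked for, a point or a joint stands for the part that bears it (a point fixed in the world has none). Each returns a list of dicts, best first, with "score" (0 to 1); they miss things now and then, are a little off and sometimes report something else, mostly with a low value. They report only what shows in the picture. A call takes as long as a camera call. They do not tell look-alikes from the thing itself.
- models.look_for(target, camera): "position" ([column, row] in pixels, amid what is visible of it).
The state is a dict: "time": time; "q": joint angles; "qvel": joint speeds; "effort": joint torques, N m; "tool_pos": TCP position; "eef_rot": TCP orientation; "contact_force": force on the tool from outside, world axes, zero at the start; "torque": the same for the moment, N m; "gripper_width": finger opening in m.
Only numpy, scipy, OpenCV 4.12 (cv2) and the standard library are available. Lean on these libraries where they do the work, as an engineer would, in place of code of your own. Each camera call takes 0.05 s, during which the arm holds its last target. There are 200 camera calls.

## Working session

There is one attempt and no reset: what is moved stays moved. The work goes in short steps, each a Python script; the robot and the scene stay as the last script left them, time stands still between calls to the robot, and variables do not carry over. Pictures are saved under pics/ and viewed, about 8 in all and at most 12, crops included, and the job is handed in when it is done.

```bash
mkdir -p pics
python3 - <<'E'
from station import manip, imaging, models, sensors
import cv2
for c in ("scene","top"):
    im=imaging.camera(c); cv2.imwrite(f"pics/{c}0.png",im[:,:,::-1])
    k=imaging.get_calibration(c); print(c,{a:(b.round(4).tolist() if hasattr(b,'round') else b) for a,b in k.items()})
    for t in ("thick_center","slim_center","wide_bowl","narrow_bowl"):
        print(t,[(round(d['score'],2),[round(float(v)) for v in d['position']]) for d in models.look_for(t,c)])
s=sensors.observe();print(s['time'],s['tool_pos'],s['eef_rot'])
E
```

```text
scene {'intrinsics': [[417.599, 0.0, 317.6037], [0.0, 417.599, 189.1807], [0.0, 0.0, 1.0]], 'D': [-0.0696, 0.0, 0.0, 0.0, 0.0], 'R': [[-0.395, 0.9184, -0.0224], [0.5305, 0.2081, -0.8217], [-0.75, -0.3365, -0.5694]], 't': [0.1797, -0.1409, 1.5302]}
thick_center [(0.68, [231, 185])]
slim_center [(0.8, [274, 199])]
wide_bowl [(0.59, [390, 264])]
narrow_bowl [(0.65, [392, 264]), (0.6, [450, 187])]
top {'intrinsics': [[434.7586, 0.0, 315.4988], [0.0, 434.7586, 204.4897], [0.0, 0.0, 1.0]], 'D': [-0.0993, 0.0, 0.0, 0.0, 0.0], 'R': [[-0.0036, -0.9997, -0.0227], [-0.9941, 0.006, -0.1081], [0.1082, 0.0222, -0.9939]], 't': [-0.006, 0.3973, 1.0151]}
thick_center [(0.64, [443, 178])]
slim_center [(0.7, [370, 182])]
wide_bowl [(0.76, [216, 147]), (0.68, [183, 299])]
narrow_bowl [(0.82, [221, 150]), (0.77, [182, 304])]
0.5 [0.15980567 0.52628768 0.20550199] [-0.98930789  1.33425715  0.98937284]
```

View pics/scene0.png

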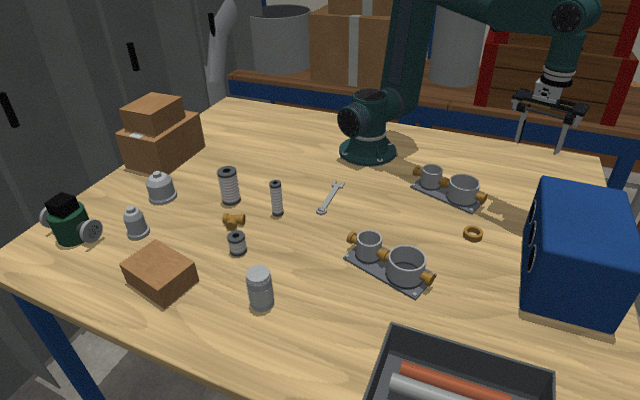

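View pics/top0.png

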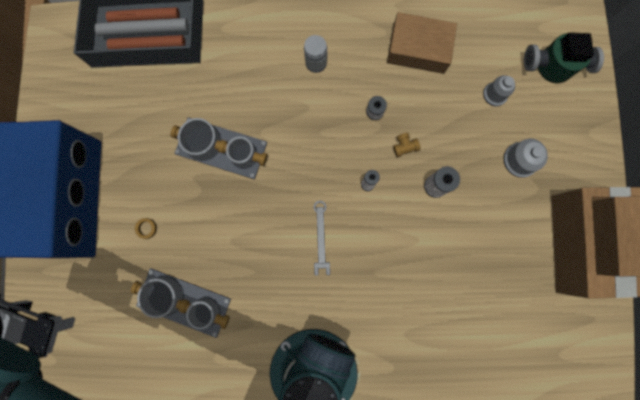

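The pictures show two filters. Filter A has its wide bowl at scene (407,258) / top (199,138) and narrow bowl at scene (369,240) / top (240,150). Filter B has its wide bowl at scene (463,185) / top (158,297).
- **Filter:** +y is left in the top view, so A is farther to the robot's right.
- **Thick cartridge:** candidates at scene (229,186), the stubby one at (237,243), grey bottles at (260,288) and the lids at (160,187) and (136,222). I choose (229,186).
- **Slim cartridge:** I choose (276,198).

Next I triangulate these.

```bash
cat > h.py <<'E'
from station import manip, move_gripper, planner, sensors, imaging, job, models
import numpy as np, cv2
from scipy.spatial.transform import Rotation as Ro
def pose(c):
    """intrinsics, D, camera centre, R world->cam (wrist: at present pose)"""
    k=imaging.get_calibration(c); K=np.array(k["intrinsics"]); D=np.array(k["D"],float)
    if "mount" in k:
        s=sensors.observe(); T=np.eye(4); T[:3,:3]=Ro.from_rotvec(s["eef_rot"]).as_matrix(); T[:3,3]=s["tool_pos"]
        W=np.linalg.inv(T@np.array(k["mount"])); R,t=W[:3,:3],W[:3,3]
    else: R,t=np.array(k["R"]),np.array(k["t"])
    return K,D,R,t
def ray(P,px):
    K,D,R,t=P; u=cv2.undistortPoints(np.array([[px]],float),K,D)[0,0]
    d=R.T@[u[0],u[1],1]; return -R.T@t,d/np.linalg.norm(d)
def tri(obs):
    A=np.zeros((3,3));b=np.zeros(3);L=[ray(P,p) for P,p in obs]
    for o,d in L:
        M=np.eye(3)-np.outer(d,d);A+=M;b+=M@o
    X=np.linalg.solve(A,b); return X,[float(np.linalg.norm(np.cross(X-o,d))) for o,d in L]
def atz(P,px,z):
    o,d=ray(P,px); return o+d*(z-o[2])/d[2]
def proj(P,X):
    K,D,R,t=P; return cv2.projectPoints(np.array(X,float).reshape(-1,3),cv2.Rodrigues(R)[0],t,K,D)[0].reshape(-1,2)
def down(yaw):
    """tool x down, jaws (tool z) along horizontal direction yaw"""
    x=np.array([0,0,-1.]);z=np.array([np.cos(yaw),np.sin(yaw),0]);return Ro.from_matrix(np.c_[x,np.cross(z,x),z]).as_rotvec()
E
python3 - <<'E'
from h import *
S,T=pose("scene"),pose("top")
for n,a,b in [("thicktop",(228,171),(449,176)),("slimtop",(275,183),(373,176)),("stubtop",(237,235),(378,103)),("wideA",(407,256),(199,137)),("narrA",(369,238),(240,149)),("wideB",(464,184),(158,296))]:
    X,e=tri([(S,a),(T,b)]); print(n,X.round(3),np.round(e,4))
k=imaging.get_calibration("wrist");print(np.array(k["mount"]).round(3),np.array(k["intrinsics"]).round(0).tolist())
print(Ro.from_rotvec(sensors.observe()["eef_rot"]).as_matrix().round(2))
E
```

```text
thicktop [ 0.446 -0.298  0.108] [0.0069 0.0069]
slimtop [ 0.449 -0.134  0.106] [0.0029 0.0029]
stubtop [ 0.633 -0.154  0.055] [0.0046 0.0046]
wideA [0.554 0.271 0.061] [0.0043 0.0043]
narrA [0.524 0.17  0.061] [0.0019 0.0019]
wideB [0.182 0.359 0.055] [0.0025 0.0025]
[[ 0.001 -0.268  0.964 -0.18 ]
 [-0.    -0.964 -0.268  0.077]
 [ 1.    -0.    -0.001 -0.   ]
 [ 0.     0.     0.     1.   ]] [[353.0, 0.0, 313.0], [0.0, 353.0, 200.0], [0.0, 0.0, 1.0]]
[[ 0.   -0.96  0.29]
 [ 0.    0.29  0.96]
 [-1.   -0.    0.  ]]
```

```bash
cat > look.py <<'E'
from h import *
import pickle
def view(name,xyz,yaw):
    manip.reach(list(xyz),down(yaw)); manip.sleep(.2)
    P=pose("wrist"); im=imaging.camera("wrist"); cv2.imwrite(f"pics/{name}.png",im[:,:,::-1]); pickle.dump(P,open(f"{name}.pkl","wb"))
    for t in ("thick_center","slim_center","wide_bowl"):
        print(name,t,[(round(d['score'],2),np.round(d['position']).tolist()) for d in models.look_for(t,"wrist")])
E
python3 - <<'E'
from look import *
y=np.deg2rad(73)-2*0
for n,p,a in [("f1",(.50,.22,.26),25),("f2",(.56,.17,.26),25),("c1",(.45,-.18,.26),-20),("c2",(.42,-.25,.26),-20)]:
    view(n,p,np.deg2rad(a))
s=sensors.observe();print(s['time'],s['q'])
ims=[cv2.imread(f"pics/{n}.png") for n in("f1","f2","c1","c2")]
E
```

```text
f1 thick_center []
f1 slim_center [(0.15, [354.0, 173.0])]
f1 wide_bowl [(0.91, [44.0, 27.0]), (0.65, [352.0, 175.0])]
f2 thick_center []
f2 slim_center []
f2 wide_bowl [(0.66, [325.0, 115.0])]
c1 thick_center [(0.61, [345.0, 276.0])]
c1 slim_center [(0.75, [298.0, 139.0])]
c1 wide_bowl [(0.23, [298.0, 141.0])]
c2 thick_center [(0.98, [350.0, 216.0])]
c2 slim_center [(0.72, [301.0, 57.0])]
c2 wide_bowl []
5.9667 [-6.51656789e-01 -5.43021976e-02  1.40710346e+00  7.92109106e-05
  1.78865903e+00 -3.03856388e-01]
```

View pics/f1.png

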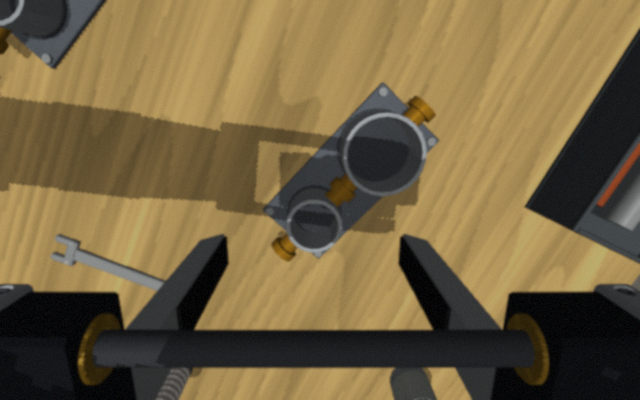

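View pics/c1.png

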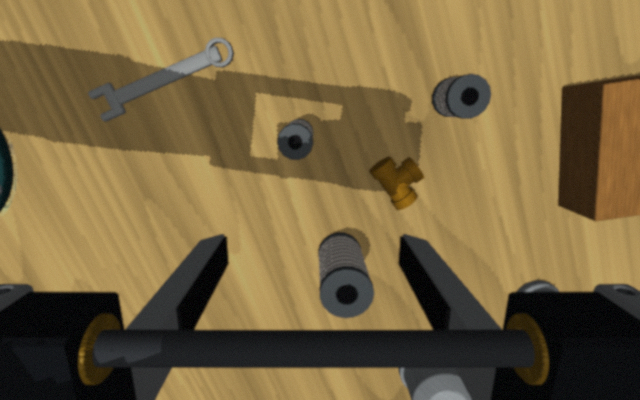

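f1 shows filter A with its wide rim centre at (385,153) and narrow rim centre at (315,225). c1 shows the thick cartridge's top hole at (346,293), the slim one's at (295,142) and the stubby one at (470,96). Next, the second views side by side as one picture (choice check).

Run:
```python
import cv2,numpy as np
a=cv2.imread("pics/f2.png")[0:260,180:560];b=cv2.imread("pics/c2.png")[0:260,180:560]
cv2.imwrite("pics/m2.png",np.hstack([a,b]))
```

```text
(no output)
```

View pics/m2.png

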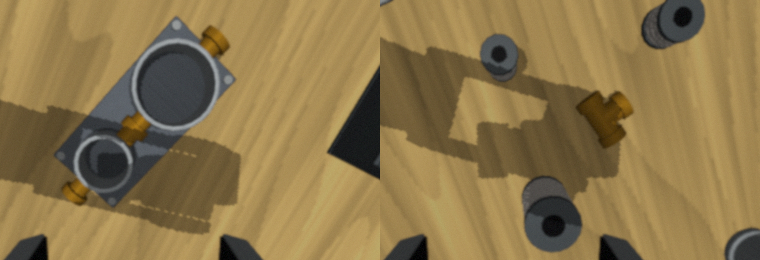

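The left half (f2) puts the wide rim at full-frame (355,84) and the narrow rim at (283,163). The right half (c2) puts the thick hole at (353,225) and the slim hole at (299,54). Both chosen cartridges are the long ones; the stubby one is at (482,16).

Run:
```python
from h import *
import pickle
L=lambda n:pickle.load(open(n+".pkl","rb"))
S,T=pose("scene"),pose("top");R={}
for n,a,b,pa,pb,sp,tp,z in [("thick","c1","c2",(346,293),(353,225),(228,171),(449,176),.11),("slim","c1","c2",(295,142),(299,54),(275,183),(373,176),.11),
  ("wide","f1","f2",(385,153),(355,84),(407,256),(199,137),.065),("narrow","f1","f2",(315,225),(283,163),(369,238),(240,149),.065)]:
    A,B=L(a),L(b)
    X,e=tri([(A,pa),(B,pb)]); Y,_=tri([(A,pa),(B,pb),(S,sp),(T,tp)])
    p=atz(A,pa,z),atz(B,pb,z),atz(T,tp,z); R[n]=(p[0]+p[1])/2
    print(n,X.round(3),Y.round(3),"at z:",*[q[:2].round(4) for q in p])
d=R["narrow"]-R["wide"];print("dist",np.linalg.norm(d),"yaw",np.degrees(np.arctan2(d[1],d[0])))
pickle.dump(R,open("R.pkl","wb"))
print(sensors.observe()["time"])
psi=np.arctan2(d[1],d[0])+np.pi/2
for n in R:
  for a in (psi,psi+np.pi): 
    q=planner.solve_ik([*R[n][:2],.2],down(a)); print(n,np.degrees(a).round(),None if q is None else np.round(q,2))
```

```text
thick [ 0.444 -0.301  0.108] [ 0.445 -0.299  0.108] at z: [ 0.4444 -0.2993] [ 0.4448 -0.3001] [ 0.4489 -0.3041]
slim [ 0.45  -0.134  0.111] [ 0.449 -0.134  0.106] at z: [ 0.4496 -0.1342] [ 0.4498 -0.134 ] [ 0.4497 -0.1363]
wide [0.558 0.276 0.063] [0.557 0.273 0.062] at z: [0.5582 0.2762] [0.5577 0.275 ] [0.5544 0.2656]
narrow [0.525 0.171 0.066] [0.525 0.17  0.061] at z: [0.5252 0.1712] [0.5242 0.1703] [0.524 0.167]
dist 0.1099919415182447 yaw -107.59136922412867
5.9667
thick -18.0 [-0.7   0.06  1.41 -0.    1.67 -0.39]
thick 162.0 None
slim -18.0 [-0.41 -0.09  1.56 -0.    1.67 -0.1 ]
slim 162.0 None
wide -18.0 [ 0.37  0.25  1.19 -0.    1.7   0.67]
wide 162.0 [ 0.37  0.25  1.19 -0.    1.7  -2.47]
narrow -18.0 [ 0.21  0.09  1.38 -0.    1.67  0.52]
narrow 162.0 None
```

Heights (0.108, 0.111, 0.063, 0.066) and the bowl spacing (110.0 mm) agree with the given sizes. Now the thick cartridge: pick it and lower it over the bowl.

```bash
cat > pp.py <<'E'
from h import *
import pickle
R=pickle.load(open("R.pkl","rb")); d=R["narrow"]-R["wide"]; A=down(np.arctan2(d[1],d[0])+np.pi/2)
def st(m):
    s=sensors.observe(); print(m,round(s["time"],1),np.round(s["tool_pos"],4),"F",np.round(s["contact_force"],1),"w",round(s["gripper_width"],4))
def pick(n,op):
    x,y=R[n][:2]; manip.reach([x,y,.22],A); move_gripper(op)
    print("hit",manip.movel([x,y,.066],until_force=10)); st("down")
    move_gripper(0.01); st("gripped"); manip.movel([x,y,.22]); st("lifted")
def place(n):
    x,y=R[n][:2]; manip.reach([x,y,.22],A)
    print("hit",manip.movel([x,y,.135],until_force=10)); print("hit",manip.movel([x,y,.095],speed=.06,until_force=8)); st("in mouth")
    print("floor",manip.movel([x,y,.074],speed=.02,until_force=5)); st("floor")
E
python3 - <<'E'
from pp import *
pick("thick",.09); place("thick" and "wide")
cv2.imwrite("pics/p1.png",np.hstack([imaging.camera("scene")[140:320,280:480],imaging.camera("top")[80:260,120:320]])[:,:,::-1].repeat(2,0).repeat(2,1))
E
```

```text
hit False
down 7.8 [ 0.4452 -0.3002  0.0672] F [-0.2 -0.7  0. ] w 0.0901
gripped 8.4 [ 0.4445 -0.2997  0.0662] F [-1.   0.2  1.1] w 0.0577
lifted 9.6 [ 0.4441 -0.2993  0.2185] F [-0.7 -0.2 -2.3] w 0.0577
hit False
hit False
in mouth 13.2 [0.5581 0.2757 0.0952] F [ 0.3 -0.4 -4. ] w 0.0574
floor False
floor 14.4 [0.5581 0.2756 0.0743] F [-1.2  0.3 -0.3] w 0.0575
```

View pics/p1.png

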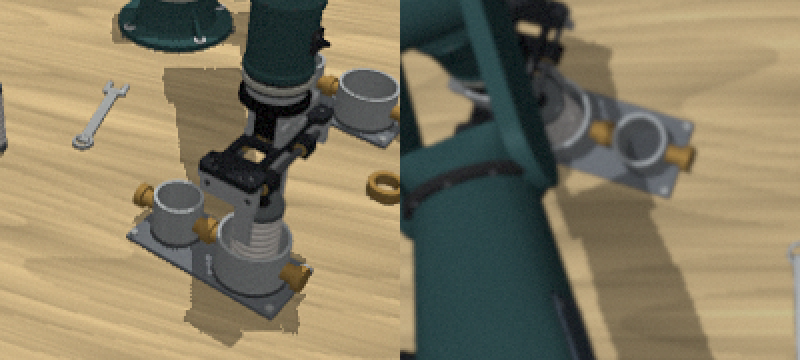

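The thick cartridge (scene crop ~(265,230)) is upright inside the wide bowl and well centred. The wrist force has lost the cartridge's weight, so it is on the floor. Release it and do the slim one.

Run:
```python
from pp import *
x,y=R["wide"][:2]; move_gripper(.084); manip.movel([x,y,.22]); st("clear")
pick("slim",.07); place("narrow"); 
move_gripper(.06); x,y=R["narrow"][:2]; manip.movel([x,y,.22]); st("released")
manip.reach([.48,.02,.26],down(np.deg2rad(25))); manip.sleep(.5); st("aside")
P=pose("wrist"); im=imaging.camera("wrist"); pickle.dump(P,open("e1.pkl","wb"))
sc=imaging.camera("scene")[150:300,320:460]; tp=imaging.camera("top")[90:200,150:290]
cv2.imwrite("pics/e1.png",np.hstack([cv2.resize(sc,(400,429),interpolation=2),cv2.resize(tp,(400,429),interpolation=2)])[:,:,::-1])
for t in ("thick_center","slim_center"):
    for c in ("scene","top"): print(t,c,models.look_for(t,c)[:2])
```

```text
clear 16.3 [0.5574 0.2754 0.2185] F [ 0.2 -0.   0.4] w 0.0841
hit False
down 19.5 [ 0.4505 -0.1345  0.067 ] F [-0.6  1.3 -0.8] w 0.0699
gripped 20.1 [ 0.4497 -0.1341  0.0661] F [0.1 0.5 1. ] w 0.0339
lifted 21.3 [ 0.4492 -0.1339  0.2187] F [-0.3  0.5 -0.6] w 0.0338
hit False
hit False
in mouth 24.0 [0.5249 0.1708 0.0952] F [-0.4  0.4 -1.8] w 0.0337
floor False
floor 25.2 [0.5248 0.1708 0.0741] F [-0.1  0.2 -0.8] w 0.0334
released 27.0 [0.5241 0.1706 0.2186] F [ 0.5  0.3 -0.3] w 0.0602
aside 28.4 [0.48   0.0202 0.2599] F [0.7 0.1 0.8] w 0.0598
thick_center scene [{'position': [413.9, 249.2], 'score': 0.96}]
thick_center top [{'position': [193.8, 132.7], 'score': 0.81}]
slim_center scene [{'position': [370.2, 233.2], 'score': 0.82}]
slim_center top [{'position': [243.8, 152.7], 'score': 0.61}]
```

View pics/e1.png

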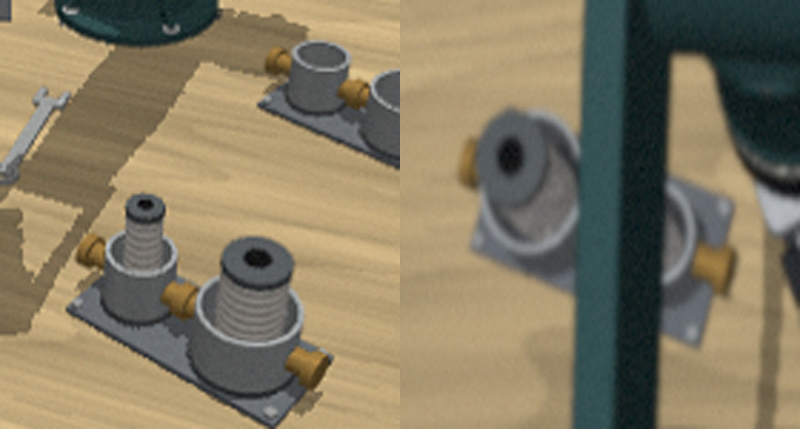

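Both cartridges stand upright in their bowls. In full-frame scene pixels the thick hole is at (410,240) and the slim hole at (371,221). In the top view the thick hole is at (188.5,130). Now a numerical check.

Run:
```python
from h import *
import pickle
R=pickle.load(open("R.pkl","rb"));S,T=pose("scene"),pose("top")
for n,sp in (("wide",(410.3,240.2)),("narrow",(370.8,221.4))):
    print(n,R[n][:2],"cap@.122 scene",(atz(S,sp,.122)[:2]).round(4),"rim check px S,T",proj(S,[*R[n][:2],.122]).round(1),proj(T,[*R[n][:2],.122]).round(1))
X,e=tri([(S,(410.3,240.2)),(T,(188.5,129.7))]);print("thick top",X.round(3),e)
```

```text
wide [0.55795397 0.27559519] cap@.122 scene [0.5636 0.2789] rim check px S,T [[409.4 238.3]] [[187.4 128.9]]
narrow [0.52471151 0.17074689] cap@.122 scene [0.5319 0.1754] rim check px S,T [[369.9 219.2]] [[233.3 142.7]]
thick top [0.558 0.277 0.116] [0.001564793425156866, 0.001564793425156949]
```

```bash
python3 -c "
from station import job; job.job_done()"
```

```text
the job is handed in; nothing more can be done
```

I put the thick cartridge in the wide bowl and the slim one in the narrow bowl of the filter farthest to the robot's right. Both are released, and I handed the job in at about 28.5 s of the 64 s allowed. The stubby cartridge and the other filter were not touched.

- **Measurements before moving:** two wrist views gave cap and rim heights within 2 mm of the stated ones, and a bowl spacing of 110.0 mm.
- **Upright and centred:** in the final scene view both cartridges stand upright. Their top holes are about 2 px from where centred cartridges should appear. The scene view alone put the caps 7–9 mm off the bowl axes, more than the two-view check, but still inside 16 mm.
- **Thick cartridge:** its two-view position was about 1 mm off the bowl axis. Its top measured 116 mm against 122 mm expected, which I take as measurement error.
- **Slim cartridge:** the arm hid it in the final top view, so only the scene camera confirms it.
- **Floor contact:** neither lowering tripped the 5 N stop at the floor. In both cases the fingers went about 4 mm past the expected contact height. The wrist force had dropped by then, so I judged each cartridge to be on the floor.

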